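# Spline fitted, cap held ready over its joint

## Task

Get this joint ready for gluing: stand the long loose spline upright in the slot on top of the turned hub, pushed fully home, and let go of it. Then pick up the wooden cap, carry it over the plywood dividers and finish holding it still and level about 1 cm above the top of the spline, centred with its groove lined up with the spline and not touching it - do not lower it on and do not let go, the program ends with the cap held in the gripper. Do not knock the cap against the dividers, the hub or the spline, and leave everything else on the bench where it is.

Things in the scene. Friction and masses are not known exactly. Their poses are not given: they have to be found in the camera images.
- hub: Pale turned wooden hub, fixed: round stepped base 150 mm across and 35 mm high, with a 110 x 70 mm rectangular block 30 mm high on top (top face 65 mm above the bench). Origin at the centre of its underside on the bench. Its x axis runs along the block's long side and along the slot, z up. It stands in one of three bays and may be turned.
- slot_mouth (a point): Centre of the mouth of the slot, in the hub's top face, 65 mm above the bench; axes as the hub. The slot is 74 mm long (hub x), 12 mm wide (hub y), vertical, 30 mm deep, with a 3 mm chamfer round the mouth.
- slot_floor (a point): Centre of the slot's flat floor, 30 mm below the mouth; axes as the hub.
- spline: The long loose spline: dark wooden slab 70 (x) x 10 (y) x 60 mm tall (z), about 35 g. Origin: centre of its lower long edge, z up. It starts upright in the rack's groove with 38 mm showing above the rack; grip it by the top across its 10 mm thickness. Either way round is right. Once home in the slot its top is 95 mm above the bench, 30 mm above the hub.
- spline_top (a point): Centre of the long spline's top edge, 60 mm above its origin.
- rack: Low plywood rack, fixed, 170 x 60 x 32 mm, origin at the centre of its underside, x along its length. A groove 16 mm wide runs its full length along x, with its floor 10 mm above the bench; both splines stand in it.
- cap: Pale wooden cap, 0.2 to 0.45 kg, on its pad. Origin: centre of its underside, z up. From below: 110 (x) x 70 (y) x 30 mm block with an open groove 18 mm wide, 30 mm deep through its underside along x; disc 116 mm across, 30 to 50 mm up; grip block 64 (x) x 40 (y) mm, 50 to 86 mm up, gripped across its 40 mm width (y). Its long side runs along the groove. Either way round is right.
- cap_grip (a point): Centre of the cap's grip block, 68 mm above the cap's origin.
- pad: Cork-faced plywood pad, fixed, 140 x 100 x 15 mm, origin at the centre of its underside; the cap starts on it.
- divider_left: Fixed upright plywood divider 380 mm long (along world x), 15 mm thick, top 90 mm above the bench; between the middle and left (+y) bays. Origin at the centre of its underside.
- divider_right: The same divider between the middle and right (-y) bays.
- short_spline: Bystander: shorter dark slab 40 (x) x 10 (y) x 45 mm tall, standing in the same rack groove on the +x side of the long one, at least 17 mm away from its end. Origin at the centre of its lower edge.
- glue: Bystander: white closed plastic bottle, 56 mm across, 140 mm tall, upright; origin at the centre of its underside.
- sanding_block: Bystander: cork block 50 x 90 x 32 mm; origin at the centre of its underside.
- turned_ring: Bystander: wooden ring 92 mm outside, 60 mm inside, 26 mm high; origin at the centre of its underside.
- brush: Bystander: hand brush lying along its x axis at the left; origin on the underside.
- caliper: Bystander: flat steel caliper 200 mm long lying along its x axis at the right; origin at the centre of the underside of its bar.
- finial: Bystander: small turned wooden finial 52 mm across, 72 mm tall, standing; origin at the centre of its underside.
There are look-alikes about, which are no part of the job. What is shaped like the spline but green is not meant.

How it is judged (in metres and radians):
On the way, in this order (a step that is already met when the one before it is completed fails the run):
1. the long spline stands fully home in the hub's slot and is let go (horizontal distance between spline and slot_floor below 0.006 m and z of spline in the frame of slot_floor below 0.004 m and angle between the x axis of spline and the x axis of hub, either way round below 0.1 rad and angle between spline's own z axis and vertical below 0.12 rad and contact force between the fingers and spline below 0.1 N), for 0.2 s.
2. the cap is lifted in the gripper above the height of the dividers (height (world z) of cap above 0.09 m and contact force between the fingers and cap above 1 N), for 0.1 s.
At the end, for the whole second after the job is handed in: Spline home in the slot (6 mm, bottom within 4 mm of floor) and released; cap held in the fingers, still, 3 to 20 mm above the seated spline's top, centred within 6 mm on the slot, groove aligned and level within 0.08 rad, touching neither spline nor hub; bystanders within 30 mm of their starts (all of step 1 and horizontal distance between cap and slot_mouth below 0.006 m and z of cap in the frame of slot_mouth between 0.033 and 0.05 m and angle between the x axis of cap and the x axis of hub, either way round below 0.08 rad and angle between cap's own z axis and vertical below 0.08 rad and contact force between the fingers and cap above 1 N and contact force between cap and spline below 0.1 N and contact force between cap and hub below 0.1 N and linear speed of cap below 0.02 m/s and distance of each of short_spline, glue, sanding_block, turned_ring, brush, caliper, finial from where it was at the start of the episode below 0.03 m); the arm keeps its last pose, push and grip.
It fails at once if a bystander is moved more than 30 mm (distance of any of short_spline, glue, sanding_block, turned_ring, brush, caliper, finial from where it was at the start of the episode above 0.03 m).
It fails at once if the cap is knocked against a divider (contact force between cap and divider_left above 2 N or contact force between cap and divider_right above 2 N).
It fails at once if the cap is knocked against the spline or the hub (contact force between cap and spline above 2 N or contact force between cap and hub above 2 N).
It also fails if it takes over 67 s, if anything falls off the work surface, if the arm or the gripper's body presses on something with over 40 N, if the wrist force passes 120 N, or if a joint passes its speed limit or range.

## Robot

A 7-joint arm with a two-finger parallel gripper is mounted at the origin on the work surface. World frame = base frame: x ahead of the robot, y to its left, z up, the work surface at z = 0. Lengths are in mm, angles in degrees, forces in N, time in s.
With the tool pointing down it reaches from about 425 to 950 mm from the base axis. Payload 4.7 kg.
Tool frame: the origin (TCP) lies midway between the tips of the shut fingers; the grasp point (between the pads) lies 19 mm behind it; z points along the fingers, y is the line along which they close (so a half turn about z gives the same grasp; the last joint's range is limited). The gripper opens to 87 mm and grips with 3 to 60 N. Pads are 19 mm wide; open, the fingers measure 117 mm over their backs; the gripper's body (75 mm by 190 mm) begins 51 mm behind the grasp point.
Start: joints at [-72.244, 26.849, -2.785, 87.806, 1.381, 65.374, -4.715], TCP at [224.3, 636.662, 222.573] pointing down, gripper open.
Joint ranges: [-148.3, 148.3], [-19.14, 114.17], [-79.39, 73.82], [5.75, 140.21], [-59.74, 239.74], [12.07, 113.84], [-152.46, 152.46]. Speed limits (degrees/s): [147.25, 147.25, 180, 180, 180, 180, 180].

## Interface

Orientations are given as [roll, pitch, yaw] about the fixed x, y, z axes, in that order (R = Rz(yaw) Ry(pitch) Rx(roll)).
In Python, from bench import manip gives the robot as it stands. The module is installed in compiled form; this text tells all that it offers.
- The arm moves only by the shell command python3 -m creep 'ROWS' [FORCE]. ROWS is JSON, a list of rows, each a list of 3 entries, a list of its own where there are three numbers: the shift along the tool's x, y, z in mm, then the turn about the tool's z in rad, then the finger opening in mm, from 0 to 87. In form: [[[x, y, z], turn, claw], ...]. A call has 1 to 5 rows; each row shifts and turns the commanded pose from where the row before left it, along the tool's axes as they then stand; what a row does not reach is not made up. A row lasts 1/8 s, in which the tool goes at most 62.5 mm and 10.7 degrees, less where a joint would pass 70% of its speed; a pose out of reach is approached as far as the arm can. A call with a gripper value outside its range is refused whole. The fingers move at their own pace and stop on an object; FORCE is the grip in N (left out, the last holds). Time passes only in rows, so rows that do not move let the fingers close. It gives the time, the measured TCP pose, the force, the opening and the grip force at its end, in the units of the state.
- manip.read_state(): the state, without advancing time (a new reading comes with each control period).
- manip.read_camera(name): name is "scene" or "side" or "wrist"; returns (picture, depth): 384x512x3 uint8, red, green, blue; 384x512 float32, mm along the optical axis (not along the pixel's ray), 0 where there is no reading.
- manip.camera_info(name): a dict with "camera_matrix" (3x3 intrinsics, pixels), "R" (3x3) and "t" (3): a world point X has camera coordinates R X + t; the wrist camera has in their place "T_tool_cam" (4x4, takes a point from camera to tool coordinates, whose origin is the TCP and whose axes are the flange's). Camera axes: x right, y down, z forward; pixel columns grow to the right and rows downward; lengths in mm; the calibration is good to about 2 mm. The wrist camera is an equidistant fisheye: a pixel r from the principal point sees the ray r / f radians off the axis. A picture is of the moment at which its call begins: read the wrist's pose just before it. camera_info takes no time and is no camera call.
- manip.sign_off(): hands the job in; it is judged then, once.
The state is a dict: "clock": time; "joints": joint angles; "joint_velocities": joint speeds; "joint_torque": joint torques, N m; "eef_pos": TCP position; "tcp_rot": TCP orientation; "ft_force": force on the tool from outside, world axes, zero at the start; "ft_torque": the same for the moment, N m; "finger_gap": finger opening in mm; "gripper_force": force on a finger pad.
Only numpy, scipy, OpenCV 4.12 (cv2) and the standard library are available. Lean on these libraries where they do the work, as an engineer would, in place of code of your own. Each camera call takes 0.05 s, during which the arm holds its last target. There are 200 camera calls.

## Working session

There is one attempt and no reset: what is moved stays moved. The work goes in short steps, Python scripts to look and compute and a shell command to move; the robot and the scene stay as the last step left them, time stands still between calls to the robot, and variables do not carry over. Pictures are saved under pics/ and viewed, at most 10 in all, crops included, and the job is handed in when it is done.

```bash
mkdir -p pics; cat > h.py <<'E'
import numpy as np,cv2
from bench import manip
def shot(n,f=None):
    s=manip.read_state(); p,d=manip.read_camera(n)
    if f: cv2.imwrite('pics/'+f,p[:,:,::-1])
    np.savez('pics/'+n,p=p,d=d,pos=s['eef_pos'],rot=s['tcp_rot']); return p,d
def world(n,d):
    c=manip.camera_info(n);K=np.array(c['camera_matrix']);R=np.array(c['R']);t=np.array(c['t']).ravel()
    v,u=np.mgrid[:d.shape[0],:d.shape[1]]
    P=np.stack([(u-K[0,2])/K[0,0]*d,(v-K[1,2])/K[1,1]*d,d],-1)
    W=(P-t)@R; W[d==0]=np.nan; return W
E
python3 - <<'E'
from h import *
s=manip.read_state();print(s)
a,_=shot('scene','scene.png');b,_=shot('side','side.png')
for n in('scene','side','wrist'):print({k:np.round(v,3).tolist() if not isinstance(v,str) else v for k,v in manip.camera_info(n).items()})
E
```

```text
{'clock': 0.0, 'joints': array([-72.2434665 ,  26.8974778 ,  -2.78271939,  87.87495701,
         1.38198797,  65.37243312,  -4.71359293]), 'joint_velocities': array([0.11879311, 0.07715174, 0.01806761, 0.02388073, 0.00895097,
       0.04712629, 0.01127827]), 'joint_torque': array([-2.01635303e-04, -5.07979667e+01, -8.04689457e-02, -2.36153752e+01,
       -6.12352998e-02,  3.78924957e-02,  1.60620293e-04]), 'eef_pos': array([224.1590431 , 636.05949859, 221.48819881]), 'tcp_rot': array([-1.79888867e+02,  5.79055901e-03,  1.60590390e+02]), 'ft_force': array([ 0.38023748, -0.28847367, -0.68302501]), 'ft_torque': array([ 0.00229287,  0.00971281, -0.0144204 ]), 'gripper_force': 0.0, 'finger_gap': 87.18448792350408}
{'camera_matrix': [[384.101, 0.0, 264.063], [0.0, 384.101, 190.122], [0.0, 0.0, 1.0]], 'R': [[-0.37, 0.929, 0.003], [0.699, 0.28, -0.658], [-0.612, -0.241, -0.753]], 't': [199.35, -345.484, 1771.506]}
{'camera_matrix': [[375.936, 0.0, 257.428], [0.0, 375.936, 193.547], [0.0, 0.0, 1.0]], 'R': [[0.995, -0.094, -0.02], [-0.081, -0.701, -0.708], [0.053, 0.707, -0.706]], 't': [-537.309, 89.939, 1059.261]}
{'camera_matrix': [[297.319, 0.0, 256.615], [0.0, 297.319, 194.068], [0.0, 0.0, 1.0]], 'T_tool_cam': [[-0.001, -0.96, -0.28, 77.772], [1.0, -0.0, -0.001, -0.247], [0.001, -0.28, 0.96, -161.787], [0.0, 0.0, 0.0, 1.0]]}
```

View pics/scene.png

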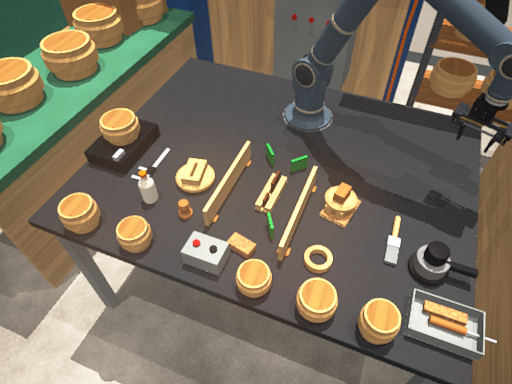

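View pics/side.png

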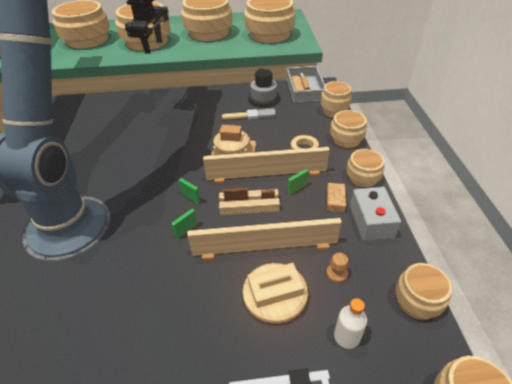

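Scene view: the hub is at about (195,177), the rack with two dark splines at about (270,192), and the cap at about (342,200). The green slabs at (270,153), (299,163) and (270,222) are decoys. The long spline is the longer dark slab in the rack, at side view (236,194); the short one is at (267,193). I'll confirm that in a crop.

```bash
cat > m.py <<'E'
from h import *
out={}
for n in('side','scene'):
    z=np.load(f'pics/{n}.npz');W=world(n,z['d']);p=z['p'].astype(int)
    def rep(name,mask):
        m=mask.astype(np.uint8);k,l,st,_=cv2.connectedComponentsWithStats(m)
        if k<2: print(n,name,'none');return
        for i in range(1,k):
            if st[i,4]<25: continue
            P=W[l==i];Q=P[:,:2].astype(np.float32);(c,s,a)=cv2.minAreaRect(Q)
            print(n,name,st[i,:5].tolist(),'c',np.round(c,1),'s',np.round(s,1),'a',round(a,1),'mean',np.round(P.mean(0),1))
    x,y,zz=W[...,0],W[...,1],W[...,2]
    reg=(x>300)&(x<900)
    dark=p.sum(-1)<230
    notgreen=p[...,1]<p[...,0]+10
    rep('hubtop',reg&(y<-100)&(y>-420)&(zz>58)&(zz<72))
    rep('hubbase',reg&(y<-100)&(y>-420)&(zz>28)&(zz<42))
    rep('mid z46-80',reg&(abs(y)<300)&(zz>48)&(zz<80)&dark&notgreen)
    rep('rack',reg&(abs(y)<200)&(zz>24)&(zz<37))
    rep('captop',reg&(y>50)&(zz>95)&(zz<107))
    rep('capdisc',reg&(y>50)&(zz>60)&(zz<70))
    rep('div',reg&(zz>84)&(zz<95))
z=np.load('pics/side.npz');cv2.imwrite('pics/crop.png',cv2.resize(z['p'][110:330,160:360,::-1],None,fx=2.7,fy=2.7,interpolation=cv2.INTER_CUBIC))
E
python3 m.py
```

```text
side hubtop [362, 209, 39, 19, 497] c [ 849.3 -124. ] s [89.6 47.6] a 0.0 mean [ 846.6 -127.9   68.2]
side hubtop [189, 227, 151, 17, 530] c [ 545.9 -146.7] s [  5.6 377.3] a 90.0 mean [ 543.8 -146.8   65. ]
side hubtop [332, 253, 16, 15, 183] c [ 713.4 -238.7] s [35.7 35.1] a 34.8 mean [ 711.7 -240.9   65.8]
side hubtop [248, 263, 56, 40, 1291] c [ 554.6 -281.4] s [110.6  72.6] a 11.7 mean [ 554.1 -283.6   64.1]
side hubtop [399, 271, 45, 41, 339] c [ 853.6 -343. ] s [ 52.3 109. ] a 26.8 mean [ 850.3 -355.7   64.4]
side hubtop [337, 321, 15, 16, 54] c [ 675.6 -407.3] s [ 7.9 35. ] a 33.9 mean [ 676.4 -409.6   64.9]
side hubbase [360, 219, 39, 16, 134] c [ 841.4 -140.2] s [37.  97.5] a 65.2 mean [ 842.3 -140.6   35.1]
side hubbase [191, 234, 148, 17, 485] c [ 546.3 -146.6] s [  6.1 378.1] a 89.9 mean [ 545.8 -146.9   35. ]
side hubbase [251, 263, 33, 11, 133] c [ 542.4 -219.5] s [81.6 17.9] a 10.3 mean [ 541.1 -221.4   33.6]
side hubbase [243, 273, 65, 48, 1111] c [ 554.5 -299.5] s [147.8 112.5] a 0.4 mean [ 552.9 -319.6   33.5]
side hubbase [396, 285, 44, 33, 165] c [ 851.  -353.6] 
[... 6123 characters left out ...]
.2 -136.8   89.4]
scene div [279, 166, 39, 82, 399] c [582.1 147.6] s [378.2  15.9] a 0.0 mean [599.8 147.9  89.7]
scene div [139, 179, 15, 11, 61] c [ 705.4 -381.7] s [33.5 54.1] a 53.9 mean [ 708.5 -379.9   90.4]
scene div [334, 190, 18, 12, 36] c [493.  282.5] s [33.6 70.3] a 42.9 mean [501.6 273.7  89.5]
scene div [84, 201, 11, 16, 34] c [ 867.5 -498. ] s [62.6 13.2] a 11.5 mean [ 873.5 -496.3   90.1]
scene div [117, 216, 31, 21, 361] c [ 865.8 -326.7] s [68.2 96.7] a 0.1 mean [ 870.9 -327.3   86.6]
scene div [425, 251, 21, 15, 52] c [641.9 594.9] s [64.7 25. ] a 74.3 mean [645.6 593.3  89.8]
scene div [300, 278, 37, 29, 596] c [863.8 301.4] s [ 71.3 105.7] a 0.1 mean [868.9 301.6  86.3]
```

View pics/crop.png

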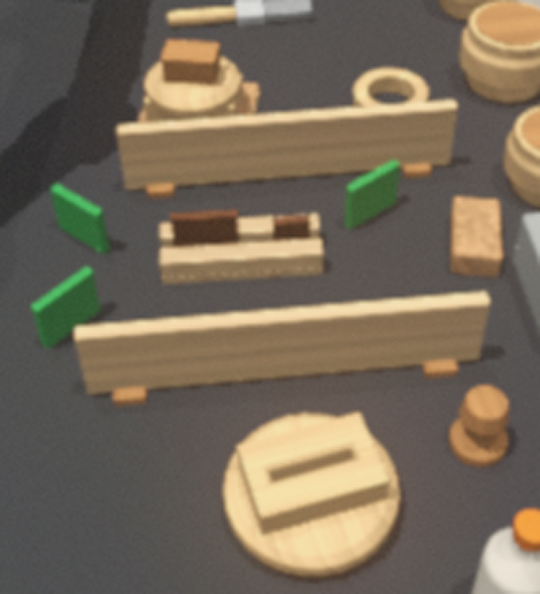

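The crop shows the long dark spline at crop (204,227) in the rack, with the short one to its right at (291,227). The green slabs lie on the bench outside the rack. I'll move above the long spline and look with the wrist camera.

```bash
python3 -m creep '[[[0,0,0],-0.156,87],[[0,0,0],-0.156,87],[[-21,-47,0],0,87],[[-21,-47,0],0,87],[[-21,-47,0],0,87]]'
python3 -m creep '[[[-21,-47,0],0,87],[[-21,-47,0],0,87],[[-21,-47,0],0,87],[[-21,-47,0],0,87],[[-21,-47,0],0,87]]'
python3 -m creep '[[[-21,-47,0],0,87],[[-21,-47,0],0,87],[[-21,-47,0],0,87],[[-21,-47,0],0,87],[[-20,-46,0],0,87]]'
python3 -m creep '[[[0,0,0],0,87],[[0,0,0],0,87]]'
cat >> h.py <<'E'
from scipy.spatial.transform import Rotation as Rn
def wworld(d,pos,rot):
    c=manip.camera_info('wrist');K=np.array(c['camera_matrix']);T=np.array(c['T_tool_cam'])
    v,u=np.mgrid[:d.shape[0],:d.shape[1]]
    a,b=u-K[0,2],v-K[1,2];r=np.hypot(a,b)+1e-9;th=r/K[0,0]
    z=d;P=np.stack([a/r*np.tan(th)*z,b/r*np.tan(th)*z,z],-1)
    R=Rn.from_euler('xyz',rot,degrees=True).as_matrix()
    W=(P@T[:3,:3].T+T[:3,3])@R.T+pos; W[d==0]=np.nan; return W
def rects(W,mask,mn=60):
    k,l,st,_=cv2.connectedComponentsWithStats(mask.astype(np.uint8))
    for i in range(1,k):
        if st[i,4]<mn: continue
        P=W[l==i];c,s,a=cv2.minAreaRect(P[:,:2].astype(np.float32))
        print(st[i].tolist(),'c',np.round(c,1),'s',np.round(s,1),'a',round(a,1),'z',np.round(np.median(P[:,2]),1))
def wl(f=None):
    p,d=shot('wrist',f);z=np.load('pics/wrist.npz');print(z['pos'],z['rot']);return p.astype(int),wworld(d,z['pos'],z['rot'])
E
python3 - <<'E'
from h import *
p,W=wl('w1.png');z=W[...,2];n=p[...,1]<p[...,0]+10
reg=(abs(W[...,1])<110)&(W[...,0]>380)&(W[...,0]<650)&n
for lo,hi in((62,78),(48,61),(26,38)):print(lo);rects(W,reg&(z>lo)&(z<hi))
E
```

```text
clock: 0.72
eef_pos: [284.0, 492.2, 222.0]
tcp_rot: [-180.0, -0.0, 178.5]
ft_force: [0.7, -0.8, 0.8]
finger_gap: 86.7
gripper_force: 0.0
clock: 1.35
eef_pos: [382.5, 254.5, 222.4]
tcp_rot: [-180.0, -0.0, 178.5]
ft_force: [1.8, -0.5, -0.3]
finger_gap: 87.0
gripper_force: 0.0
clock: 1.98
eef_pos: [480.1, 18.0, 222.4]
tcp_rot: [180.0, -0.0, 178.5]
ft_force: [0.8, 0.7, -0.4]
finger_gap: 87.2
gripper_force: 0.0
clock: 2.22
eef_pos: [479.4, 20.1, 222.2]
tcp_rot: [180.0, -0.1, 178.5]
ft_force: [-0.2, -0.4, -0.4]
finger_gap: 87.1
gripper_force: 0.0
[479.40748903  20.07898622 222.16754147] [ 1.79976480e+02 -5.84925315e-02  1.78472393e+02]
62
[252, 150, 10, 63, 570] c [479.4  19.7] s [ 9.7 70.2] a 88.6 z 69.7
48
[253, 233, 8, 27, 209] c [565.7  17.2] s [ 8.8 33.9] a 88.6 z 54.5
26
[232, 134, 19, 126, 2235] c [ 5.122e+02 -4.000e-01] s [ 22.1 165.3] a 88.2 z 31.6
[263, 134, 20, 126, 2231] c [513.4  37.9] s [ 22.3 165.4] a 88.3 z 31.6
```

View pics/w1.png

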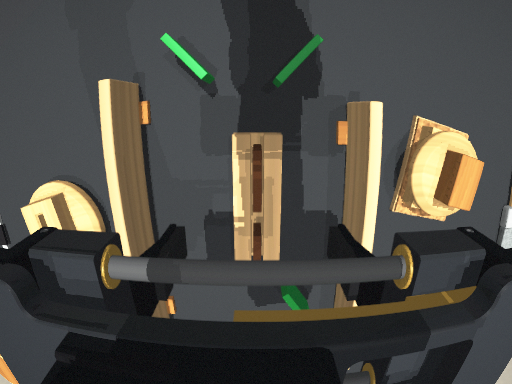

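The wrist view shows the long spline at (257,180), directly under the tool and aligned, with the short one at (257,240). I'll descend and grip.

```bash
python3 -m creep '[[[0,0,45],0,87],[[0,0,45],0,87],[[0,0,45],0,87],[[0,0,30],0,60],[[0,0,12],0,40]]' 25
python3 -m creep '[[[0,0,0],0,5],[[0,0,0],0,5],[[0,0,0],0,5],[[0,0,0],0,5],[[0,0,0],0,5]]' 25
python3 -m creep '[[[0,0,-15],0,5],[[0,0,-30],0,5],[[0,0,-40],0,5],[[0,0,-40],0,5],[[0,0,0],0,5]]'
```

```text
clock: 2.9
eef_pos: [478.5, 21.0, 44.0]
tcp_rot: [180.0, -0.2, 178.6]
ft_force: [0.5, 0.1, 0.1]
finger_gap: 74.3
gripper_force: 0.0
clock: 3.52
eef_pos: [480.1, 19.6, 45.9]
tcp_rot: [180.0, 0.0, 178.5]
ft_force: [0.1, -0.6, -0.4]
finger_gap: 25.1
gripper_force: 0.0
clock: 4.15
eef_pos: [482.3, 19.7, 174.4]
tcp_rot: [179.9, 0.5, 178.5]
ft_force: [0.0, -0.5, -1.0]
finger_gap: 5.0
gripper_force: 0.0
```

The fingers are slower than I expected, so they closed on nothing. I'll look again and retry.

```bash
python3 -m creep '[[[0,0,-45],0,87],[[0,0,0],0,87],[[0,0,0],0,87],[[0,0,0],0,87],[[0,0,0],0,87]]'
python3 - <<'E'
from h import *
p,W=wl();z=W[...,2];n=p[...,1]<p[...,0]+10
reg=(abs(W[...,1])<110)&(W[...,0]>380)&(W[...,0]<650)&n
for lo,hi in((62,78),(48,61)):print(lo);rects(W,reg&(z>lo)&(z<hi))
E
```

```text
clock: 4.78
eef_pos: [479.3, 19.5, 214.6]
tcp_rot: [-180.0, -0.1, 178.5]
ft_force: [-0.7, 0.3, 0.2]
finger_gap: 47.0
gripper_force: 0.0
[479.28015469  19.54151832 214.58624726] [-1.79975556e+02 -1.13408584e-01  1.78463556e+02]
62
[253, 150, 10, 65, 589] c [479.  20.] s [ 9.5 69.8] a 88.3 z 69.7
48
[254, 236, 8, 24, 189] c [563.4  17.9] s [ 8.6 28.9] a 88.4 z 54.5
```

The spline hasn't moved. This time I'll give the fingers time to close.

```bash
python3 -m creep '[[[0,0,45],0,60],[[0,0,45],0,50],[[0,0,45],0,40],[[0,0,24],0,40],[[0,0,10],0,40]]' 25
python3 -m creep '[[[0,0,0],0,4],[[0,0,0],0,4],[[0,0,0],0,4],[[0,0,0],0,4],[[0,0,0],0,4]]' 25
python3 -m creep '[[[0,0,0],0,4],[[0,0,0],0,4],[[0,0,0],0,4]]' 25
```

```text
clock: 5.45
eef_pos: [478.9, 19.5, 45.0]
tcp_rot: [-180.0, -0.2, 178.5]
ft_force: [-0.4, 0.4, -0.7]
finger_gap: 40.5
gripper_force: 0.0
clock: 6.08
eef_pos: [480.3, 19.7, 47.2]
tcp_rot: [180.0, 0.1, 178.5]
ft_force: [-0.8, -0.4, 5.2]
finger_gap: 10.0
gripper_force: 25.0
clock: 6.45
eef_pos: [480.3, 19.7, 47.2]
tcp_rot: [180.0, 0.1, 178.5]
ft_force: [-0.9, 0.6, 5.5]
finger_gap: 10.2
gripper_force: 25.0
```

```bash
python3 -m creep '[[[0,0,-15],0,4],[[0,0,-35],0,4],[[0,0,-40],0,4],[[0,0,-40],0,4],[[0,0,0],0,4]]'
python3 -m creep '[[[-12,-43,0],0,4],[[-12,-43,0],0,4],[[-12,-43,0],0,4],[[-12,-43,0],0,4],[[-12,-43,0],0,4]]'
python3 -m creep '[[[-12,-43,0],0,4],[[-10,-40,0],0,4],[[0,0,0],-0.12,4],[[0,0,0],-0.115,4],[[0,0,0],0,4]]'
python3 -m creep '[[[0,0,0],0,4],[[0,0,0],0,4]]'
cat > hub.py <<'E'
from h import *
p,W=wl('w2.png');z=W[...,2]
reg=(W[...,1]<-180)&(W[...,1]>-390)&(W[...,0]>440)&(W[...,0]<670)
print('top');rects(W,reg&(z>59)&(z<71))
print('slot');rects(W,reg&(z>32)&(z<52)&(np.hypot(W[...,0]-555,W[...,1]+280)<45),20)
print('held');rects(W,reg&(z>100)&(z<260),20)
E
python3 hub.py
```

```text
clock: 7.08
eef_pos: [482.0, 19.7, 180.1]
tcp_rot: [179.9, 0.4, 178.5]
ft_force: [-0.9, 0.1, -1.5]
finger_gap: 9.8
gripper_force: 25.0
clock: 7.7
eef_pos: [533.5, -198.0, 175.7]
tcp_rot: [180.0, -0.1, 178.5]
ft_force: [1.0, -0.5, -0.3]
finger_gap: 9.7
gripper_force: 25.0
clock: 8.32
eef_pos: [553.1, -280.3, 175.6]
tcp_rot: [179.9, -0.1, -168.2]
ft_force: [0.1, -1.7, -0.8]
finger_gap: 9.8
gripper_force: 25.0
clock: 8.57
eef_pos: [553.7, -280.3, 176.3]
tcp_rot: [180.0, -0.0, -168.1]
ft_force: [-0.6, 0.4, 0.5]
finger_gap: 9.6
gripper_force: 25.0
[ 553.74186066 -280.25808732  176.3445255 ] [ 1.79987585e+02 -2.07453430e-02 -1.68106078e+02]
top
[218, 133, 76, 111, 5753] c [ 552.8 -281.9] s [109.9  70.6] a 11.6 z 64.6
slot
[250, 153, 12, 19, 227] c [ 530.7 -286.4] s [19.3 11.5] a 11.8 z 34.6
[292, 163, 8, 44, 213] c [ 545.9 -239.8] s [47.3  7.6] a 11.0 z 34.6
[215, 170, 4, 32, 93] c [ 563.7 -321.8] s [34.   3.5] a 10.2 z 34.9
held
[137, 172, 242, 93, 5230] c [ 534.  -284.3] s [38.8 75.3] a 11.9 z 209.7
[27, 226, 99, 34, 722] c [ 536.4 -350.1] s [11.1 44.3] a 4.2 z 254.6
[445, 226, 43, 28, 612] c [ 503.  -213.5] s [17.4 13. ] a 76.8 z 253.3
[388, 252, 56, 7, 117] c [ 509.7 -234.3] s [ 1.3 23.1] a 12.4 z 259.5
[46, 270, 34, 37, 716] c [ 558. -360.] s [25.9  2.9] a 10.9 z 253.5
[434, 270, 34, 37, 733] c [ 525.3 -205.5] s [25.6  2.8] a 12.5 z 253.4
[227, 285, 39, 25, 818] c [ 559.5 -283.5] s [59.8 12.5] a 24.9 z 199.6
[267, 285, 21, 25, 390] c [ 545.  -274.3] s [34.4  4.8] a 11.0 z 226.7
[360, 347, 79, 29, 504] c [ 568.7 -211.9] s [20.5 37.2] a 25.7 z 258.1
```

View pics/w2.png

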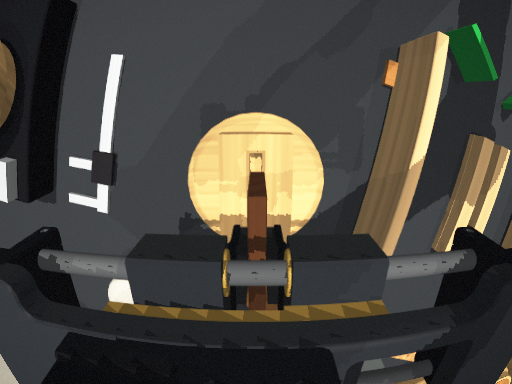

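Wrist view: the held spline is at (257,200–300), with the end of the slot visible ahead of it at (256,160). It is nearly aligned. I'll correct by about 1.4 mm, come down and check again.

```bash
python3 -m creep '[[[0,-1.4,15],0.005,4],[[0,0,20],0,4],[[0,0,12],0,4],[[0,0,0],0,4],[[0,0,0],0,4]]'
cat > chk.py <<'E'
from h import *
p,W=wl('w3.png');z=np.load('pics/wrist.npz')
R=Rn.from_euler('xyz',z['rot'],degrees=True).as_matrix()
L=(W-z['pos'])@R; Z=W[...,2]
top=(Z>61)&(Z<69)&(np.hypot(W[...,0]-553,W[...,1]+282)<75)
fl=(Z>30)&(Z<50)&(abs(L[...,1])<9)&(L[...,0]>0)&(L[...,0]<40)
sp=(p.sum(-1)<330)&(p[...,0]>p[...,2]+15)&(abs(L[...,1])<9)&(Z>80)&(Z<160)
for n,m in(('top',top),('slotfloor',fl),('spline',sp)):
    c,s,a=cv2.minAreaRect(L[m][:,:2].astype(np.float32));q=np.percentile(L[m],[1,99],axis=0)
    print(n,m.sum(),np.round(c,1),np.round(s,1),round(a,2),np.round(q,1).tolist())
# slot edges by row: tool-y of floor and spline per image row
for r in range(140,230,5):
    f=fl[r];g=sp[r]
    print(r,[ (round(float(L[r][m][:,1].min()),1),round(float(L[r][m][:,1].max()),1)) if m.sum()>2 else None for m in(f,g)])
E
python3 chk.py
```

```text
clock: 9.25
eef_pos: [554.5, -282.1, 129.9]
tcp_rot: [-180.0, 0.0, -168.4]
ft_force: [-0.0, -0.7, -0.9]
finger_gap: 9.9
gripper_force: 25.0
[ 554.52640558 -282.10821307  129.8784485 ] [-1.79970726e+02  3.75062980e-02 -1.68361793e+02]
top 6873 [12.5  0.7] [71.1 87.9] 89.94 [[-23.2, -33.8, 63.8], [55.7, 35.3, 67.2]]
slotfloor 156 [27.7  0.7] [11.1 11.5] 0.04 [[23.6, -5.0, 93.9], [33.2, 6.5, 96.4]]
spline 2077 [1.4 0.9] [17.  70.4] 84.36 [[-32.2, -4.9, -23.6], [36.1, 4.9, 32.4]]
140 [None, None]
145 [None, None]
150 [None, None]
155 [None, None]
160 [None, None]
165 [(-5.0, 6.4), None]
170 [(-5.0, 6.4), None]
175 [None, (-4.3, 4.9)]
180 [None, (-4.6, 4.5)]
185 [None, (-4.9, 4.8)]
190 [None, (-4.5, 4.5)]
195 [None, (-4.8, 4.8)]
200 [None, (-4.7, 4.7)]
205 [None, (-4.7, 4.7)]
210 [None, (-4.7, 4.7)]
215 [None, (-4.8, 4.7)]
220 [None, (-4.8, 4.8)]
225 [None, (-4.8, 4.8)]
```

```bash
python3 -m creep '[[[0,0.7,10],0,4],[[0,0,14],0,4],[[0,0,5],0,4],[[0,0,5],0,4],[[0,0,5],0,4]]'
python3 -m creep '[[[0,0,5],0,4],[[0,0,5],0,4],[[0,0,4],0,4],[[0,0,2],0,4],[[0,0,0],0,4]]'
```

```text
clock: 9.93
eef_pos: [554.1, -281.2, 90.2]
tcp_rot: [180.0, 0.0, -168.4]
ft_force: [-0.4, 0.3, 0.0]
finger_gap: 9.6
gripper_force: 25.0
clock: 10.55
eef_pos: [554.0, -281.2, 74.4]
tcp_rot: [180.0, -0.0, -168.4]
ft_force: [-0.9, 0.3, 0.6]
finger_gap: 10.0
gripper_force: 25.0
```

```bash
python3 -m creep '[[[0,0,1],0,4],[[0,0,1],0,4],[[0,0,1],0,4],[[0,0,0],0,4]]'
python3 -m creep '[[[0,0,1],0,4],[[0,0,0],0,4]]'
```

```text
clock: 11.05
eef_pos: [554.1, -281.2, 72.2]
tcp_rot: [180.0, 0.0, -168.4]
ft_force: [-2.2, 1.4, 5.0]
finger_gap: 9.6
gripper_force: 25.0
clock: 11.3
eef_pos: [554.1, -281.3, 72.2]
tcp_rot: [180.0, 0.0, -168.4]
ft_force: [-3.5, 1.5, 11.3]
finger_gap: 9.9
gripper_force: 25.0
```

It has bottomed out at the expected height, so I'll release and check.

```bash
python3 -m creep '[[[0,0,-1],0,50],[[0,0,0],0,50],[[0,0,0],0,50],[[0,0,0],0,50],[[0,0,0],0,70]]'
python3 -m creep '[[[0,0,-20],0,70],[[0,0,-40],0,70],[[0,0,-50],0,70],[[0,0,-40],0,87],[[0,0,0],0,87]]'
python3 -m creep '[[[0,0,0],0,87],[[0,0,0],0,87]]'
python3 - <<'E'
from h import *
p,W=wl('w4.png');z=W[...,2]
reg=(np.hypot(W[...,0]-554,W[...,1]+281)<80)
for lo,hi in((85,105),(60,70)):rects(W,reg&(z>lo)&(z<hi))
E
```

```text
clock: 11.92
eef_pos: [554.0, -281.1, 71.3]
tcp_rot: [180.0, -0.0, -168.4]
ft_force: [-0.5, -0.3, 0.4]
finger_gap: 51.9
gripper_force: 0.0
clock: 12.55
eef_pos: [556.1, -282.7, 227.1]
tcp_rot: [-179.7, 0.5, -168.4]
ft_force: [-0.4, -0.4, -0.3]
finger_gap: 82.2
gripper_force: 0.0
clock: 12.8
eef_pos: [553.3, -280.7, 220.4]
tcp_rot: [179.9, -0.1, -168.4]
ft_force: [-0.3, 0.1, -0.2]
finger_gap: 86.3
gripper_force: 0.0
[ 553.31993658 -280.70174179  220.42374547] [ 1.79918691e+02 -1.08155636e-01 -1.68354997e+02]
[251, 152, 10, 69, 676] c [ 552.8 -282. ] s [69.5  9.4] a 11.7 z 94.6
[223, 132, 66, 96, 5338] c [ 553.7 -281.8] s [109.5  70.8] a 11.6 z 64.6
```

View pics/w4.png

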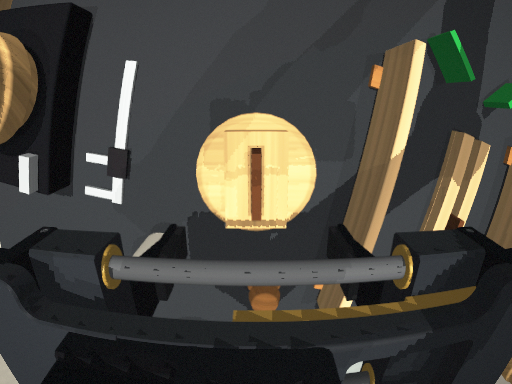

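The wrist view shows the spline upright in the slot at (256,185), with its top at 94.6 mm, so it is home. Next is the cap.

```bash
python3 -m creep '[[[0,0,0],0.132,87],[[0,0,0],0.131,87],[[0,0,0],0.131,87],[[14.75,44,0],0,87],[[14.75,44,0],0,87]]'
python3 -m creep '[[[14.75,44,0],0,87],[[14.75,44,0],0,87],[[14.75,44,0],0,87],[[14.75,44,0],0,87],[[14.75,44,0],0,87]]'
python3 -m creep '[[[14.75,44,0],0,87],[[14.75,44,0],0,87],[[14.75,44,0],0,87],[[14.75,44,0],0,87],[[14.75,44,0],0,87]]'
python3 -m creep '[[[0,0,0],0,87],[[0,0,0],0,87]]'
python3 - <<'E'
from h import *
p,W=wl('w5.png');z=W[...,2]
reg=(np.hypot(W[...,0]-480,W[...,1]-270)<90)
for lo,hi in((95,107),(60,70),(10,20)):print(lo);rects(W,reg&(z>lo)&(z<hi))
E
```

```text
clock: 13.48
eef_pos: [541.0, -188.3, 220.4]
tcp_rot: [-180.0, -0.1, 169.0]
ft_force: [0.1, 1.0, -1.0]
finger_gap: 87.1
gripper_force: 0.0
clock: 14.1
eef_pos: [510.3, 42.2, 220.8]
tcp_rot: [-180.0, -0.1, 169.1]
ft_force: [0.1, 0.5, -0.7]
finger_gap: 87.1
gripper_force: 0.0
clock: 14.72
eef_pos: [479.7, 272.0, 220.7]
tcp_rot: [-179.9, -0.1, 169.1]
ft_force: [0.7, 0.0, -0.7]
finger_gap: 86.9
gripper_force: 0.0
clock: 14.98
eef_pos: [480.2, 269.9, 220.7]
tcp_rot: [-179.9, -0.0, 169.0]
ft_force: [1.0, -1.0, -0.1]
finger_gap: 87.2
gripper_force: 0.0
[480.21247627 269.93255745 220.74984371] [-1.79898222e+02 -4.62041887e-02  1.69046680e+02]
95
[236, 154, 43, 65, 2538] c [477.7 269.5] s [40.  64.3] a 76.8 z 100.7
60
[209, 129, 96, 94, 4049] c [477.1 268.9] s [106.2 106.2] a 34.9 z 64.3
10
[224, 117, 80, 34, 905] c [431.9 286.7] s [99.7 39.1] a 75.3 z 14.5
[272, 203, 28, 20, 197] c [542.3 296. ] s [36.3 25.5] a 80.1 z 14.5
```

View pics/w5.png

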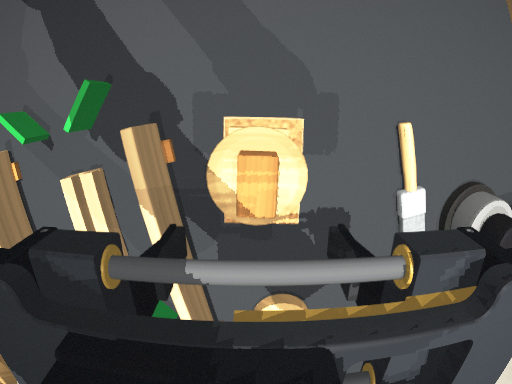

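Wrist view: the cap's grip block is at (257,185), about 2 mm and 2° off. I'll correct that, descend and grip.

```bash
python3 -m creep '[[[2.3,-1,30],0.039,87],[[0,0,40],0,75],[[0,0,40],0,75],[[0,0,25],0,70],[[0,0,14],0,70]]' 50
python3 -m creep '[[[0,0,0],0,30],[[0,0,0],0,30],[[0,0,0],0,30],[[0,0,0],0,30],[[0,0,0],0,30]]' 50
python3 -m creep '[[[0,0,0],0,30],[[0,0,0],0,30]]'
```

```text
clock: 15.65
eef_pos: [477.9, 268.3, 71.3]
tcp_rot: [-179.9, -0.1, 166.7]
ft_force: [0.3, 0.7, 0.6]
finger_gap: 71.3
gripper_force: 0.0
clock: 16.27
eef_pos: [478.3, 270.4, 73.3]
tcp_rot: [180.0, 0.0, 166.8]
ft_force: [-0.9, -0.4, 4.8]
finger_gap: 39.6
gripper_force: 50.0
clock: 16.52
eef_pos: [478.3, 270.4, 73.3]
tcp_rot: [180.0, 0.0, 166.8]
ft_force: [-1.8, -1.6, 5.6]
finger_gap: 39.7
gripper_force: 50.0
```

```bash
python3 -m creep '[[[0,0,-8],0,30],[[0,0,-20],0,30],[[0,0,-35],0,30],[[0,0,-40],0,30],[[0,0,-30],0,30]]'
python3 -m creep '[[[0,0,-12],0,30],[[0,0,0],-0.11,30],[[0,0,0],-0.11,30],[[0,0,0],-0.11,30],[[0,0,0],-0.103,30]]'
python3 -m creep '[[[1,-15,0],0,30],[[2,-30,0],0,30],[[2.7,-40,0],0,30],[[2.7,-40,0],0,30],[[2.7,-40,0],0,30]]'
python3 -m creep '[[[2.7,-40,0],0,30],[[2.7,-40,0],0,30],[[2.7,-40,0],0,30],[[2.7,-40,0],0,30],[[2.7,-40,0],0,30]]'
```

```text
clock: 17.15
eef_pos: [477.6, 270.2, 206.8]
tcp_rot: [180.0, 0.0, 166.8]
ft_force: [0.7, 0.4, -4.1]
finger_gap: 39.9
gripper_force: 50.0
clock: 17.77
eef_pos: [476.9, 269.7, 215.9]
tcp_rot: [-179.9, -0.2, -168.2]
ft_force: [-0.8, 0.9, -3.6]
finger_gap: 39.6
gripper_force: 50.0
clock: 18.4
eef_pos: [499.7, 103.7, 216.9]
tcp_rot: [-180.0, -0.1, -168.5]
ft_force: [0.9, 0.8, -3.2]
finger_gap: 39.7
gripper_force: 50.0
clock: 19.02
eef_pos: [526.4, -94.5, 216.9]
tcp_rot: [180.0, -0.1, -168.5]
ft_force: [0.2, 0.6, -2.7]
finger_gap: 39.7
gripper_force: 50.0
```

```bash
python3 -m creep '[[[2.7,-40,0],0,30],[[2.7,-40,0],0,30],[[2.7,-40,0],0,30],[[2,-35,0],0,30],[[1.4,-22,0],0,30]]'
python3 -m creep '[[[1,-14,0],0,30],[[0,0,0],0,30],[[0,0,0],0,30],[[0,0,0],0,30]]'
python3 - <<'E'
from h import *
p,W=wl('w6.png');z=np.load('pics/wrist.npz')
R=Rn.from_euler('xyz',z['rot'],degrees=True).as_matrix();L=(W-z['pos'])@R
Z=W[...,2];reg=np.hypot(W[...,0]-554,W[...,1]+281)<90
for lo,hi in((225,260),(195,222),(90,98),(60,70)):print(lo);rects(L,reg&(Z>lo)&(Z<hi))
E
```

```text
clock: 19.65
eef_pos: [550.2, -271.0, 216.7]
tcp_rot: [-180.0, -0.1, -168.7]
ft_force: [0.4, 0.8, -3.9]
finger_gap: 40.1
gripper_force: 50.0
clock: 20.15
eef_pos: [554.0, -280.4, 217.5]
tcp_rot: [180.0, 0.0, -168.3]
ft_force: [-0.3, -0.6, -2.8]
finger_gap: 39.6
gripper_force: 50.0
[ 553.97277126 -280.43636745  217.48854532] [ 1.79950390e+02  1.15971420e-02 -1.68261324e+02]
225
[187, 195, 141, 65, 6267] c [17.6  0.1] s [65.9 30.5] a 90.0 z -27.1
[221, 285, 73, 25, 1736] c [-20.8   0.2] s [40.1 18.3] a 89.5 z -27.2
195
[171, 141, 172, 117, 10139] c [20.8 -0.2] s [ 75.6 114.3] a 0.2 z 9.5
90
60
[223, 131, 67, 11, 625] c [50.  -0.9] s [11.  70.1] a 0.1 z 152.9
```

View pics/w6.png

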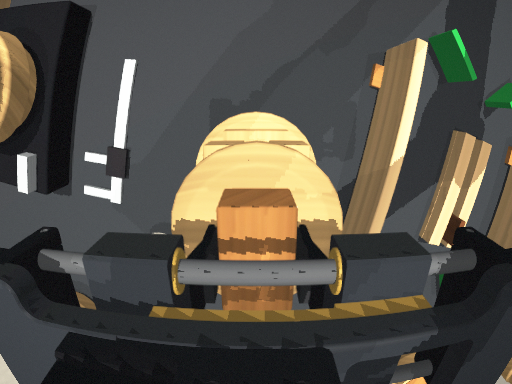

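Wrist view: the cap is in the gripper over the hub, with the far edge of the hub block visible at (256,135). It needs a 0.9 mm sideways correction, then I'll lower it slowly to about 1 cm above the spline.

```bash
python3 -m creep '[[[0,-0.9,5],0,30],[[0,0,12],0,30],[[0,0,12],0,30],[[0,0,8],0,30],[[0,0,5],0,30]]'
python3 -m creep '[[[0,0,4],0,30],[[0,0,4],0,30],[[0,0,2],0,30],[[0,0,0],0,30],[[0,0,0],0,30]]'
cat > fin.py <<'E'
from h import *
p,W=wl();z=np.load('pics/wrist.npz')
R=Rn.from_euler('xyz',z['rot'],degrees=True).as_matrix();L=(W-z['pos'])@R
reg=np.hypot(W[...,0]-554,W[...,1]+281)<90
rects(L,reg&(L[...,2]>3)&(L[...,2]<16));rects(L,reg&(W[...,2]>60)&(W[...,2]<70))
m=reg&(L[...,2]>6)&(L[...,2]<13);A=np.c_[W[m][:,:2]-[554,-281],np.ones(m.sum())]
print('disc plane slope,z',np.linalg.lstsq(A,W[m][:,2],rcond=None)[0])
for n in('side','scene'):
    q,d=shot(n,n+'2.png');W=world(n,d);Z=W[...,2];g=np.hypot(W[...,0]-554,W[...,1]+281)<70
    # disc top should be at cap+50
    h=Z[g&(Z>130)&(Z<168)];hist,e=np.histogram(h,np.arange(130,169,1));print(n,e[hist.argmax()])
    for lo,hi in((152,160),(100,124),(60,68)):print(lo);rects(W,g&(Z>lo)&(Z<hi),40)
    v,u=np.nonzero(g&(Z>60)&(Z<170))
    cv2.imwrite(f'pics/{n}2c.png',cv2.resize(q[max(v.min()-25,0):v.max()+25,max(u.min()-25,0):u.max()+25,::-1],None,fx=4,fy=4,interpolation=cv2.INTER_CUBIC))
print(manip.read_state())
E
python3 fin.py
```

```text
clock: 20.82
eef_pos: [553.7, -282.6, 174.6]
tcp_rot: [180.0, -0.1, -168.4]
ft_force: [-0.1, 0.6, -3.3]
finger_gap: 39.9
gripper_force: 50.0
clock: 21.45
eef_pos: [554.1, -282.7, 165.7]
tcp_rot: [-180.0, 0.0, -168.4]
ft_force: [-0.8, 0.2, -3.1]
finger_gap: 39.3
gripper_force: 50.0
[ 554.08881239 -282.74539532  165.73308502] [-1.79989905e+02  2.39398683e-02 -1.68357580e+02]
[171, 144, 171, 114, 9194] c [20.  -0.6] s [ 74.8 112.7] a 0.7 z 9.4
[219, 134, 79, 8, 446] c [53.   1.2] s [ 6.1 69.2] a 0.1 z 101.2
disc plane slope,z [1.71963941e-02 8.97716889e-04 1.56689885e+02]
side 156
152
[250, 245, 49, 37, 520] c [ 538.8 -300.6] s [ 59.6 108. ] a 47.5 z 156.0
100
[253, 280, 18, 11, 64] c [ 517.2 -321.8] s [18.2 37.9] a 65.8 z 114.4
60
[248, 274, 56, 29, 543] c [ 554.5 -281.6] s [110.9  71.5] a 10.9 z 64.4
scene 156
152
[175, 143, 32, 21, 241] c [ 559.9 -274.5] s [ 97.4 107.1] a 50.3 z 156.3
100
60
[181, 160, 26, 22, 202] c [ 555.8 -279.9] s [112.9  71.9] a 12.0 z 65.0
{'clock': 21.6, 'joints': array([  6.67703764,  25.85823472,  22.43486939, 100.04198962,
       -11.54126679,  56.35226395, 135.15701141]), 'joint_velocities': array([ 0.04163737,  0.0420544 , -0.01812624,  0.09796573,  0.09181921,
        0.06087184, -0.03976072]), 'joint_torque': array([ 6.16913367e-04, -4.70798671e+01,  5.05109265e+00, -2.25309902e+01,
        7.69622088e-02,  2.58729811e-02,  8.80084963e-05]), 'eef_pos': array([ 554.04335194, -282.69442789,  165.65724916]), 'tcp_rot': array([-1.79995078e+02,  1.59588371e-02, -1.68354908e+02]), 'ft_force': array([ 0.00602034, -0.08329421, -3.38531384]), 'ft_torque': array([ 0.0242376 , -0.04578506, -0.0958069 ]), 'gripper_force': 49.98940793797374, 'finger_gap': 39.37441275515194}
```

View pics/side2c.png

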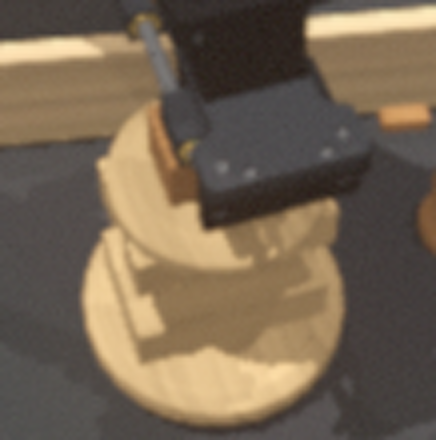

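The side crop shows the cap held level above the hub, centred to within a couple of mm. The disc top is at 156.5 mm, which puts the cap's underside about 11 mm above the spline. I'll trim by 1.2 mm sideways.

```bash
python3 -m creep '[[[0,0.6,0],0,30],[[0,0.6,0],0,30],[[0,0,0],0,30],[[0,0,0],0,30],[[0,0,0],0,30]]'
python3 - <<'E'
from h import *
p,W=wl();z=np.load('pics/wrist.npz')
R=Rn.from_euler('xyz',z['rot'],degrees=True).as_matrix();L=(W-z['pos'])@R
reg=np.hypot(W[...,0]-554,W[...,1]+281)<90
rects(L,reg&(L[...,2]>3)&(L[...,2]<16));rects(L,reg&(W[...,2]>60)&(W[...,2]<70))
E
```

```text
clock: 22.22
eef_pos: [553.7, -281.5, 165.5]
tcp_rot: [180.0, 0.0, -168.4]
ft_force: [1.0, 0.2, -2.9]
finger_gap: 39.8
gripper_force: 50.0
[ 553.71643837 -281.50485559  165.48787808] [ 1.79996070e+02  2.37905273e-04 -1.68358664e+02]
[171, 143, 172, 115, 9193] c [20.2 -0.1] s [ 75.3 113.2] a 0.4 z 9.4
[218, 135, 78, 7, 393] c [52.8 -0.1] s [ 5.6 68.6] a 0.1 z 100.9
```

Centred to about 0.1 mm in the wrist view. Handing in.

```bash
python3 -c "from bench import manip;print(manip.sign_off())"
```

```text
the job is handed in; nothing more can be done
None
```

The job is handed in: the spline is home in the slot and released, and the cap is held level about 11 mm above it, centred and lined up with the slot, at about 22 s on the clock (the hand-in returned no verdict).

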